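# Open the desiccant canister

## Robot

A 6-joint arm with a two-finger parallel gripper is mounted at the origin on a cart in front of the work surface, level with it; the furniture and walls round the work are solid. World frame = base frame: x ahead of the robot, y to its left, z up, the work surface at z = 0. Lengths are in m, angles in rad, forces in N, time in s.
With the tool pointing down it reaches from about 0.375 to 0.925 m from the base axis. Payload 5.7 kg.
Tool frame: the origin (TCP) lies at the very end of the fingers, on their centre line; the grasp point (between the pads) lies 19 mm behind it (ctrl.grip_depth is the distance from the TCP to the grasp point, in m); y points along the fingers, x is the direction in which the jaws open and shut, and the axes are right-handed (so a half turn about y gives the same grasp; the last joint's range is limited). The gripper opens to 88 mm and grips with 3 to 60 N. Pads are 20 mm wide; open, the fingers measure 115 mm over their backs; the gripper's body (75 mm by 178 mm) begins 61 mm behind the grasp point.
Start: joints at [-1.448, 0.359, 1.51, -0, 1.272, -0.115], TCP at [0.141, -0.583, 0.223] pointing down, gripper open.
Joint ranges: [-2.97, 2.97], [-1.01, 2.36], [0.21, 2.38], [-0.96, 4.11], [0.2, 2.71], [-2.98, 2.98]. Speed limits (rad/s): [2.39, 2.39, 3.14, 3.14, 3.14, 3.14].

## Interface

Orientations are given as a unit quaternion [x, y, z, w].
In Python, from rig import ctrl, optics gives the robot as it stands.
- The arm moves only by the tool jog_arm, never from a script. Its argument "commands" is a list of rows, each a list of 3 entries, a list of its own where there are three numbers: the finger opening in m, from 0 to 0.0878, then the shift along the tool's x, y, z in m, then the turn about the tool's y in rad. A call has 1 to 20 rows; each row is the pose to reach, as a shift and turn from the pose commanded when the call began, along the tool's axes at that moment; what a row does not reach only later rows make up. A row lasts 1/12 s, in which the tool goes at most 41.7 mm and 7.16 degrees, less where a joint would pass 70% of its speed; a pose out of reach is approached as far as the arm can. A call with a gripper value outside its range is refused whole. The fingers move at their own pace and stop on an object; the grip force is fixed at half the most. Time passes only in rows, so rows that repeat a pose let the fingers close. It gives the time, the measured TCP pose, the force and the opening at its end, in the units of the state.
- ctrl.get_state(): the state, without advancing time (a new reading comes with each control period).
- optics.grab_frame(name): name is "side" or "top" or "wrist"; returns a dict with "pixels" (420x560x3 uint8, blue, green, red), "fx", "fy", "cx", "cy" (pixels), "k1" (the pictures are not rectified: a ray, as slopes to the right and down, at radius r is drawn at 1 + k1 r^2 times it, then the intrinsics apply), "world_from_camera" (4x4, takes a point from camera to world coordinates); the wrist camera has in their place "hand_eye" (4x4, takes a point from camera to tool coordinates, whose origin is the TCP and whose axes are the tool frame's). Camera axes: x right, y down, z forward; pixel columns grow to the right and rows downward; lengths in m; the calibration is good to about 2 mm. A picture is of the moment at which its call begins: read the wrist's pose just before it. There is no depth.
- ctrl.finish_job(): hands the job in, once; it reports no verdict.
The state is a dict: "time": time; "joint_positions": joint angles; "qvel": joint speeds; "joint_efforts": joint torques, N m; "eef_pos": TCP position; "eef_rot": TCP orientation; "wrist_force": force on the tool from outside, world axes, zero at the start; "ft_torque": the same for the moment, N m; "width": opening from 0.0 (shut) to 1.0 (fully open).
Only numpy, scipy, OpenCV 4.12 (cv2) and the standard library are available. Lean on these libraries where they do the work, as an engineer would, in place of code of your own. Each camera call takes 0.05 s, during which the arm holds its last target.

## Task

The drying cartridge of the bench's desiccant canister is due for changing: unscrew the ribbed cap of the tall canister (not the one with the smooth dome) anticlockwise, turn after turn until its threads run free, without forcing it off. Then lift the cap away and set it down gently, right way up, in the square tray, and leave everything else where it is.

Things in the scene. Friction and masses are not known exactly. Their poses are not given: they have to be found in the camera images.
- canister: desiccant canister with the ribbed cap, fixed to the bench, upright. Round foot 82 mm across, 6 mm high; body 58 mm across up to 62 mm above the bench; then the threaded neck, hidden by the cap, 52 mm across. Origin: centre of the foot's underside; z up along the thread's axis.
- neck_top (a point): centre of the top of the canister's neck, 84.5 mm above the bench. The thread is right-handed, lead 8 mm a turn: turned anticlockwise seen from above, the cap climbs 8 mm a turn and comes free after about one and a half turns (1.4 to 1.9, depending on how far it was screwed on); until then it can be lifted at most about 3 mm.
- cap: loose grey screw cap, 46 mm high, 80 to 170 g: a solid ribbed grip 62 mm across (its upper 24 mm) over a hollow skirt 58 mm across, 22 mm deep; at first on the canister, lower edge about 63 mm, top about 109 mm above the bench. Origin: centre of its lower edge; z up. It turns with little torque, has 2 to 3 mm vertical and 0.6 mm sideways play, and stays put when let go.
- domed_canister: a second canister, not to be opened, fixed to the bench: same foot and body, with a smooth domed lid 60 mm across, 89 mm high in all. Origin: centre of the foot's underside.
- tray: square sheet-steel tray fixed to the bench, 130 x 130 mm outside, 14 mm high, walls and floor 3 mm thick, open on top. Origin: centre of its underside; x and y along its sides.
- magnet_square: bystander: three-cornered magnetic square lying flat, 56 x 57 x 16 mm, behind the ribbed canister; origin at its underside's centre
- steel_block: bystander: steel block 30 x 50 x 30 mm, behind the domed canister; origin at its underside's centre
- marker_1: bystander: marker pen, 132 mm long, 12 mm thick, lying near the front edge along its y axis; origin at its underside's centre
- caliper: bystander: caliper, 196 mm long, lying at the front right; origin at its underside's centre
- grease_tube: bystander: small tube, 86 mm long, lying at the back right; origin at its underside's centre
- alcohol_bottle: bystander: bottle, 56 mm across, 169 mm high, at the back right; origin at its underside's centre

How it is judged:
By the outcome, as a careful person would: the job done as asked, in the order asked, and still so for the second after the job is handed in, with the robot touching nothing.
It also fails if it takes over 72 s, if anything falls off the work surface, if the arm or the gripper's body presses on something with over 40 N, if the wrist force passes 120 N, or if a joint passes its speed limit or range.

## Working session

There is one attempt and no reset: what is moved stays moved. The work goes in short steps, Python scripts to look and compute and a tool call to move; the robot and the scene stay as the last step left them, time stands still between calls to the robot, and variables do not carry over. Pictures are saved under pics/ and viewed, and the job is handed in when it is done.

Besides the shell and the picture viewer there is one more tool, called after "Request:" by a JSON object that holds its "name" and its "arguments", one argument or row to a line. jog_arm: Moves the arm, as the interface text tells. Its arguments: {"type":"object","properties":{"commands":{"type":"array"}},"required":["commands"]}

```bash
ls; mkdir -p pics; cat > h.py <<'E'
import numpy as np, cv2, json
from rig import ctrl, optics
from scipy.spatial.transform import Rotation as R
def grab(n,save=None):
    s=ctrl.get_state(); f=optics.grab_frame(n)
    if 'world_from_camera' in f: T=np.array(f['world_from_camera'])
    else:
        W=np.eye(4);W[:3,:3]=R.from_quat(s['eef_rot']).as_matrix();W[:3,3]=s['eef_pos'];T=W@np.array(f['hand_eye'])
    f['T']=T
    if save: cv2.imwrite('pics/'+save,f['pixels'])
    return f
def ray(f,u,v):
    K=np.array([[f['fx'],0,f['cx']],[0,f['fy'],f['cy']],[0,0,1.]])
    # distorted = undist*(1+k1 r^2)
    p=cv2.undistortPointsIter(np.array([[[u,v]]],float),K,np.array([f['k1'],0,0,0.]),None,None,(3,50,1e-10))[0,0]
    d=f['T'][:3,:3]@np.array([p[0],p[1],1]); return f['T'][:3,3],d/np.linalg.norm(d)
def onz(f,u,v,z):
    o,d=ray(f,u,v); return o+d*(z-o[2])/d[2]
def proj(f,P):
    C=np.linalg.inv(f['T'])@np.append(P,1); x,y=C[0]/C[2],C[1]/C[2]; k=1+f['k1']*(x*x+y*y)
    return np.array([f['fx']*x*k+f['cx'],f['fy']*y*k+f['cy']])
def tri(rs):
    A=np.zeros((3,3));b=np.zeros(3)
    for o,d in rs:
        M=np.eye(3)-np.outer(d,d);A+=M;b+=M@o
    return np.linalg.solve(A,b)
E
python3 - <<'E'
from h import *
for n in ['side','top','wrist']:
    f=grab(n,n+'0.png'); print(n,f['fx'],f['cx'],f['cy'],f['k1'],np.round(f['T'],3).tolist())
print(ctrl.get_state())
E
```

```text
pics
side 479.38438150374475 275.2536018835531 206.71412091156657 0.054608961336119595 [[-0.868, -0.315, 0.383, 0.081], [-0.496, 0.572, -0.653, 0.895], [-0.013, -0.757, -0.653, 0.844], [0.0, 0.0, 0.0, 1.0]]
top 426.7429527033959 277.67457069768716 207.60674622931953 -0.014267740588915612 [[0.02, -0.985, 0.171, 0.358], [-1.0, -0.019, 0.006, 0.126], [-0.002, -0.171, -0.985, 1.033], [0.0, 0.0, 0.0, 1.0]]
wrist 365.5844765144961 280.59005647776655 207.94860954026555 -0.023055946412230518 [[0.236, -0.939, -0.252, 0.21], [-0.972, -0.228, -0.06, -0.566], [-0.001, 0.259, -0.966, 0.384], [0.0, 0.0, 0.0, 1.0]]
{'time': 0.15, 'joint_positions': array([-1.44811148e+00,  3.59328615e-01,  1.51114500e+00,  7.76053226e-07,
        1.27250739e+00, -1.15102201e-01]), 'qvel': array([-0.00013525, -0.00186424, -0.00440856,  0.00111874, -0.00177313,
       -0.00048701]), 'joint_efforts': array([ 5.75004697e-05, -5.15759003e+01, -2.71006179e+01,  6.74095005e-02,
        3.05797218e-02, -7.40702944e-05]), 'eef_pos': array([ 0.14125978, -0.58260585,  0.22202399]), 'eef_rot': array([-0.55543091,  0.43751161, -0.43681518,  0.55612282]), 'wrist_force': array([ 0.80904763, -0.03721777,  0.07990861]), 'ft_torque': array([-0.03729051,  0.02872455,  0.02200391]), 'width': 1.0048591914472667}
```

View pics/top0.png

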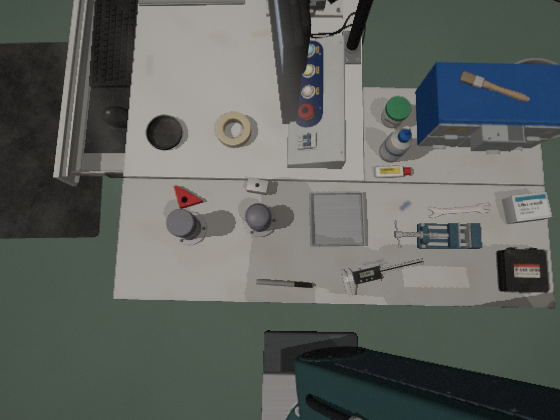

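View pics/side0.png

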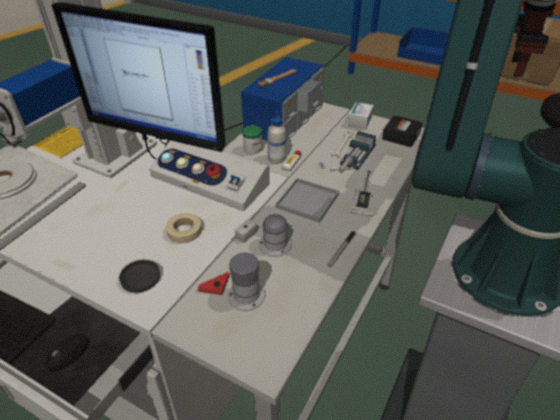

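View pics/wrist0.png

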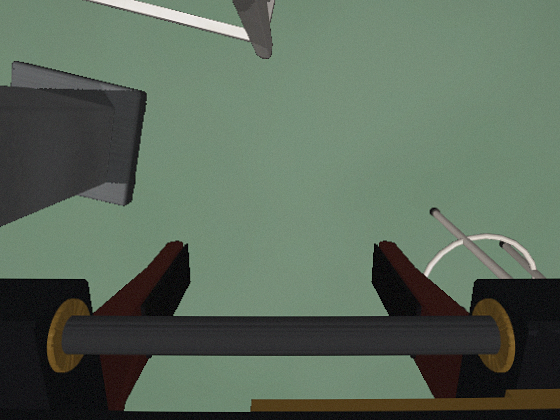

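```bash
python3 - <<'E'
from h import *
t=cv2.imread('pics/top0.png');s=cv2.imread('pics/side0.png')
cv2.imwrite('pics/tc.png',cv2.resize(t[170:290,140:380],None,fx=3.3,fy=3.3,interpolation=cv2.INTER_CUBIC))
cv2.imwrite('pics/sc.png',cv2.resize(s[170:320,180:380],None,fx=4,fy=4,interpolation=cv2.INTER_CUBIC))
f=grab('top')
for n,u,v,z in [('cap',183,222,.1),('dome',259,217,.08),('tray',338,219,0),('magnet',186,198,0),('pen',285,284,0),('block',258,185,0),('bottle',404,135,.16),('console',317,165,.05)]: print(n,onz(f,u,v,z).round(3))
E
```

```text
cap [0.484 0.339 0.1  ]
dome [0.501 0.173 0.08 ]
tray [ 0.512 -0.016  0.   ]
magnet [0.557 0.358 0.   ]
pen [0.353 0.11  0.   ]
block [0.594 0.182 0.   ]
bottle [ 0.673 -0.137  0.16 ]
console [0.634 0.04  0.05 ]
```

View pics/tc.png

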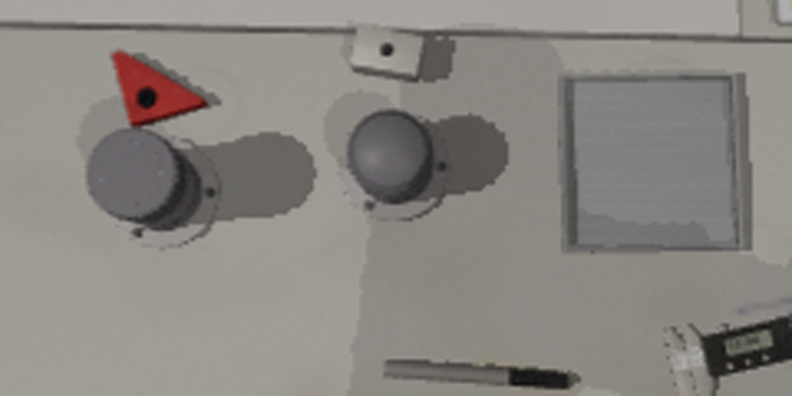

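View pics/sc.png

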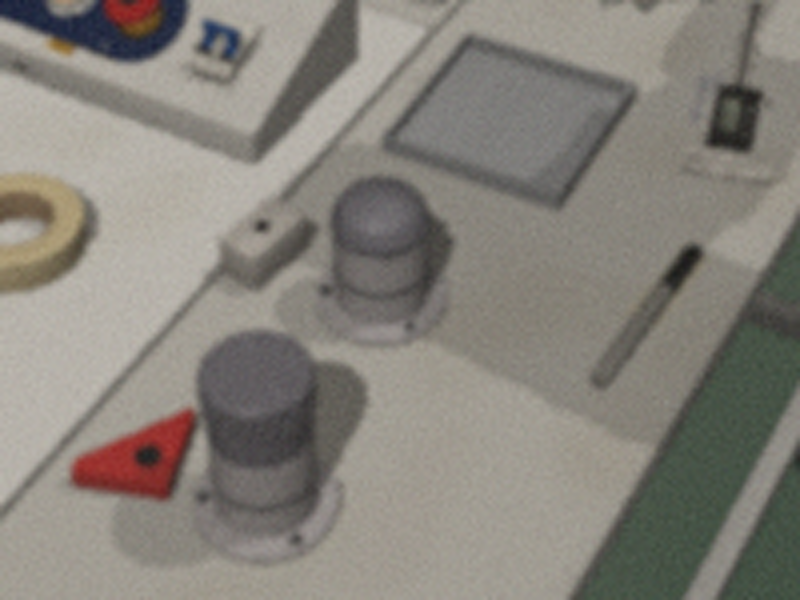

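```bash
python3 - <<'E'
from h import *
t=grab('top');s=grab('side')
print('captop',tri([ray(t,180.3,222.7),ray(s,244.3,263.3)]).round(4), onz(t,180.3,222.7,.109).round(4), onz(s,244.3,263.3,.109).round(4))
tr=[(140+a/3.3,170+b/3.3) for a,b in [(560,73),(745,73),(750,250),(563,252)]]
print('tray', [onz(t,*p,.014).round(3) for p in tr], np.mean([onz(t,*p,.014) for p in tr],0).round(4))
sr=[(180+a/4,170+b/4) for a,b in [(470,36),(636,90),(560,207),(387,145)]]
print('tray side', [onz(s,*p,.014).round(3) for p in sr], np.mean([onz(s,*p,.014) for p in sr],0).round(4))
S=ctrl.get_state(); print(R.from_quat(S['eef_rot']).as_matrix().round(3))
M=R.from_quat(S['eef_rot']).as_matrix()
for w in [(.42,-.2,.25),(.48,.1,.25),(.44,.30,.25)]: print(w,(M.T@(np.array(w)-S['eef_pos'])).round(3))
print(optics.grab_frame('wrist')['hand_eye'])
E
```

```text
captop [0.4813 0.3441 0.1049] [0.4811 0.3432 0.109 ] [0.4787 0.3471 0.109 ]
tray [array([0.575, 0.054, 0.014]), array([ 0.578, -0.083,  0.014]), array([ 0.447, -0.084,  0.014]), array([0.443, 0.051, 0.014])] [ 0.5108 -0.0153  0.014 ]
tray side [array([ 0.571, -0.069,  0.014]), array([ 0.444, -0.07 ,  0.014]), array([0.438, 0.062, 0.014]), array([0.565, 0.063, 0.014])] [ 0.5045 -0.0035  0.014 ]
[[ 0.236 -0.     0.972]
 [-0.972  0.001  0.236]
 [-0.001 -1.     0.   ]]
(0.42, -0.2, 0.25) [-0.306 -0.027  0.361]
(0.48, 0.1, 0.25) [-0.584 -0.027  0.49 ]
(0.44, 0.3, 0.25) [-0.788 -0.027  0.498]
[[ 9.99999947e-01  1.72230471e-04  2.77839705e-04  2.50346312e-04]
 [-2.23734507e-04 -2.59068392e-01  9.65858954e-01 -1.61983251e-01]
 [ 2.38329828e-04 -9.65858964e-01 -2.59068339e-01  7.02697267e-02]
 [ 0.00000000e+00  0.00000000e+00  0.00000000e+00  1.00000000e+00]]
```

```bash
python3 - <<'E'
from h import *
S=ctrl.get_state(); 
M=R.from_quat(S['eef_rot']).as_matrix()
for w in [(.44,-.2,.27),(.44,-.06,.27),(.44,0.03,.27)]: print(w,(M.T@(np.array(w)-S['eef_pos'])).round(3))
E
```

```text
(0.44, -0.2, 0.27) [-0.302 -0.047  0.38 ]
(0.44, -0.06, 0.27) [-0.438 -0.047  0.413]
(0.44, 0.03, 0.27) [-0.525 -0.047  0.435]
```

Request:
{"name": "jog_arm", "arguments": {
  "commands": [
    [0.0878,[-0.302,-0.047,0.38],0],
    [0.0878,[-0.302,-0.047,0.38],0],
    [0.0878,[-0.302,-0.047,0.38],0],
    [0.0878,[-0.302,-0.047,0.38],0],
    [0.0878,[-0.302,-0.047,0.38],0],
    [0.0878,[-0.302,-0.047,0.38],0],
    [0.0878,[-0.302,-0.047,0.38],0],
    [0.0878,[-0.302,-0.047,0.38],0],
    [0.0878,[-0.302,-0.047,0.38],0],
    [0.0878,[-0.302,-0.047,0.38],0],
    [0.0878,[-0.302,-0.047,0.38],0],
    [0.0878,[-0.302,-0.047,0.38],0],
    [0.0878,[-0.438,-0.047,0.413],0],
    [0.0878,[-0.438,-0.047,0.413],0],
    [0.0878,[-0.438,-0.047,0.413],0],
    [0.0878,[-0.438,-0.047,0.413],0],
    [0.0878,[-0.438,-0.047,0.413],0],
    [0.0878,[-0.438,-0.047,0.413],0]
  ]
}}

```text
time: 1.85
eef_pos: [0.4396, -0.0597, 0.2699]
eef_rot: [0.556, -0.436, 0.437, -0.556]
wrist_force: [0.1, -0.1, -0.0]
width: 1.002
```

```bash
python3 - <<'E'
from h import *
s=ctrl.get_state(); print(s['time'],s['eef_pos'],s['qvel'].round(3),s['joint_positions'].round(3))
grab('wrist','w1.png')
E
```

```text
1.85 [ 0.43957387 -0.05965793  0.26986239] [-0.039  0.01  -0.013 -0.008 -0.004 -0.006] [-0.29   0.083  1.76  -0.     1.299  1.04 ]
```

View pics/w1.png

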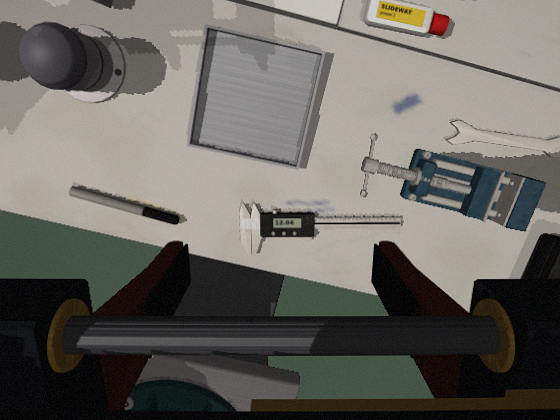

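Request:
{"name": "jog_arm", "arguments": {
  "commands": [
    [0.0878,[-0.044,0,0.011],0],
    [0.0878,[-0.087,0,0.022],0],
    [0.0878,[-0.087,0,0.022],0],
    [0.0878,[-0.087,0,0.022],0],
    [0.0878,[-0.087,0,0.022],0]
  ]
}}

```text
time: 2.32
eef_pos: [0.4408, 0.0284, 0.2697]
eef_rot: [0.556, -0.437, 0.437, -0.556]
wrist_force: [1.8, -0.7, 0.5]
width: 1.002
```

```bash
python3 - <<'E'
from h import *
s=ctrl.get_state(); print(s['time'],s['eef_pos'],s['qvel'].round(3))
f=grab('wrist','w2.png')
a=cv2.imread('pics/w1.png')[10:185,170:345];b=f['pixels'][10:185,:]
cv2.imwrite('pics/w1c.png',cv2.resize(a,None,fx=3.4,fy=3.4,interpolation=cv2.INTER_CUBIC))
M=R.from_quat(s['eef_rot']).as_matrix()
for w in [(.40,.28,.27),(.40,.36,.27)]: print(w,(M.T@(np.array(w)-s['eef_pos'])).round(3))
E
```

```text
2.3167 [0.44081769 0.02835254 0.26965389] [-0.026  0.001  0.001 -0.001 -0.002 -0.001]
(0.4, 0.28, 0.27) [-0.254 -0.001  0.02 ]
(0.4, 0.36, 0.27) [-0.332 -0.001  0.039]
```

View pics/w2.png

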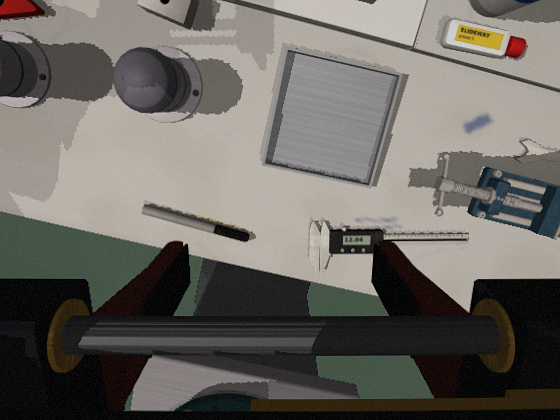

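View pics/w1c.png

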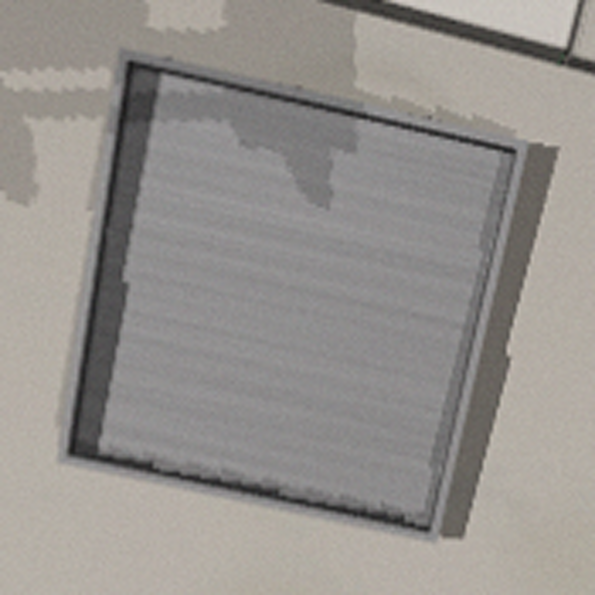

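Request:
{"name": "jog_arm", "arguments": {
  "commands": [
    [0.0878,[-0.042,0,0.003],0],
    [0.0878,[-0.083,0,0.006],0],
    [0.0878,[-0.125,0,0.01],0],
    [0.0878,[-0.166,0,0.013],0],
    [0.0878,[-0.21,0,0.016],0],
    [0.0878,[-0.254,0,0.02],0],
    [0.0878,[-0.254,0,0.02],0],
    [0.0878,[-0.254,0,0.02],0],
    [0.0878,[-0.254,0,0.02],0]
  ]
}}

```text
time: 3.12
eef_pos: [0.4008, 0.2796, 0.2695]
eef_rot: [0.556, -0.437, 0.438, -0.555]
wrist_force: [-0.0, -0.9, -0.0]
width: 1.001
```

```bash
python3 - <<'E'
from h import *
s=ctrl.get_state(); print(s['time'],s['eef_pos'],s['qvel'].round(3),s['joint_positions'].round(3))
f=grab('wrist','w3.png')
b=cv2.imread('pics/w2.png')[30:200,250:420]
cv2.imwrite('pics/w2c.png',cv2.resize(b,None,fx=3.4,fy=3.4,interpolation=cv2.INTER_CUBIC))
np.save('w3T.npy',f['T'])
E
```

```text
3.1167 [0.40078929 0.27963673 0.26946702] [-0.027 -0.011  0.012  0.     0.002  0.003] [ 4.690e-01  1.540e-01  1.676e+00 -1.000e-03  1.312e+00  1.802e+00]
```

View pics/w2c.png

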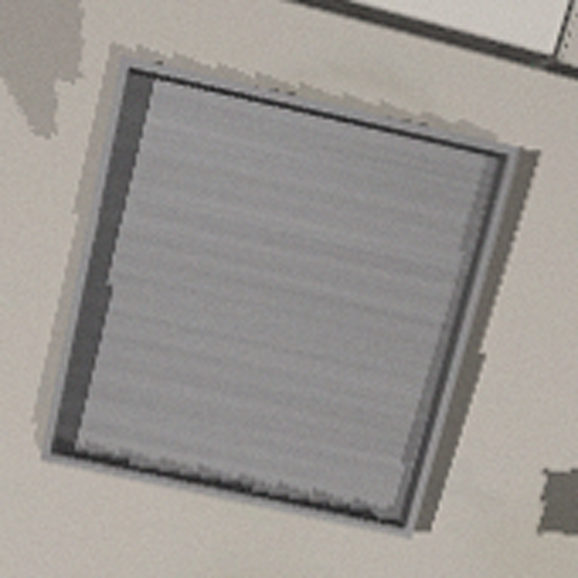

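View pics/w3.png

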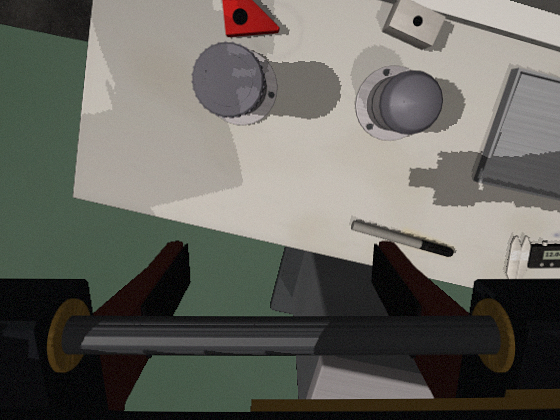

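Request:
{"name": "jog_arm", "arguments": {
  "commands": [
    [0.0878,[-0.04,0,0.02],0],
    [0.0878,[-0.08,0,0.02],0],
    [0.0878,[-0.08,0,0.02],0],
    [0.0878,[-0.08,0,0.02],0],
    [0.0878,[-0.08,0,0.02],0]
  ]
}}

```text
time: 3.58
eef_pos: [0.4011, 0.3616, 0.2695]
eef_rot: [0.556, -0.437, 0.438, -0.555]
wrist_force: [0.4, -0.6, 0.6]
width: 0.998
```

```bash
python3 - <<'E'
from h import *
s=ctrl.get_state(); print(s['time'],s['eef_pos'],s['qvel'].round(3),s['joint_positions'].round(3))
f=grab('wrist','w4.png');np.save('w4T.npy',f['T'])
a=cv2.imread('pics/w3.png')[25:135,180:290];b=f['pixels'][:150,200:400]
cv2.imwrite('pics/w3c.png',cv2.resize(a,None,fx=5,fy=5,interpolation=cv2.INTER_CUBIC))
cv2.imwrite('pics/w4c.png',cv2.resize(b,None,fx=4,fy=4,interpolation=cv2.INTER_CUBIC))
E
```

```text
3.5833 [0.40112874 0.3615703  0.26946666] [-0.007 -0.009  0.011  0.    -0.001  0.005] [ 6.060e-01  2.320e-01  1.574e+00 -1.000e-03  1.336e+00  1.941e+00]
```

View pics/w3c.png

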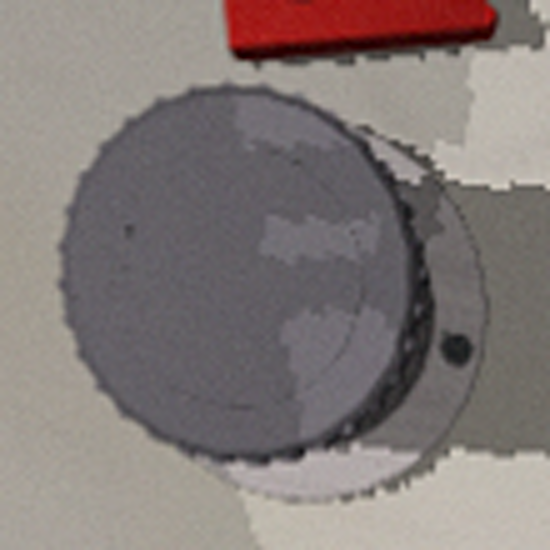

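View pics/w4c.png

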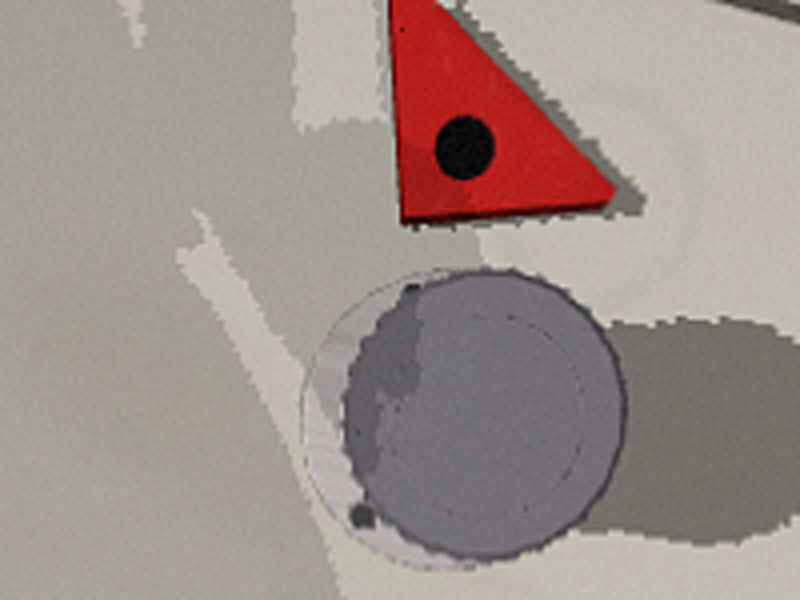

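```bash
cat > m.py <<'E'
from h import *
f=optics.grab_frame('wrist')
def F(T): g=dict(f); g['T']=T; return g
def pose(p,q):
    W=np.eye(4);W[:3,:3]=R.from_quat(q).as_matrix();W[:3,3]=p;return W@np.array(f['hand_eye'])
S=ctrl.get_state();q=S['eef_rot']
a=F(np.load('w3T.npy'));b=F(np.load('w4T.npy'))
c=lambda x,y,s,ox,oy:((x+.5)/s-.5+ox,(y+.5)/s-.5+oy)
p3=c(238,272,5,180,25);p4=c(485,415,4,200,0)
print('cap',tri([ray(a,*p3),ray(b,*p4)]).round(4),[onz(g,*p,.109).round(4) for g,p in((a,p3),(b,p4))])
e=[onz(b,*c(343,415,4,200,0),.109),onz(b,*c(627,415,4,200,0),.109)];print('dia',np.linalg.norm(e[0]-e[1]))
w1=F(pose([0.43957387,-0.05965793,0.26986239],q));w2=F(pose([0.44081769,0.02835254,0.26965389],q))
C1=[(123,52),(527,143),(438,540),(60,462)];C2=[(121,58),(518,150),(412,532),(42,460)]
P=[];Q=[]
for i,j in zip(C1,C2):
    u=c(*i,3.4,170,10);v=c(*j,3.4,250,30);P.append(tri([ray(w1,*u),ray(w2,*v)]));Q.append([onz(w1,*u,.014),onz(w2,*v,.014)])
P=np.array(P);print(P.round(4),P.mean(0).round(4));print(np.mean(Q,0).round(4))
print(S['time'],'cap delta', )
M=R.from_quat(q).as_matrix()
print(M.round(4))
E
python3 m.py
```

```text
cap [0.4831 0.3453 0.1069] [array([0.4832, 0.345 , 0.109 ]), array([0.4828, 0.3455, 0.109 ])]
dia 0.060390783169901756
[[ 0.5753  0.0549  0.0047]
 [ 0.5779 -0.0756  0.0106]
 [ 0.4494 -0.0794  0.0099]
 [ 0.4447  0.0507  0.0106]] [ 0.5118 -0.0124  0.0089]
[[ 0.5116 -0.0129  0.014 ]
 [ 0.5116 -0.0119  0.014 ]]
3.6833 cap delta
[[ 2.334e-01 -3.000e-04  9.724e-01]
 [-9.724e-01 -9.000e-04  2.334e-01]
 [ 8.000e-04 -1.000e+00 -5.000e-04]]
```

Request:
{"name": "jog_arm", "arguments": {
  "commands": [
    [0.0878,[0.016,0,0.034],0.12],
    [0.0878,[0.035,0,0.076],0.24],
    [0.0878,[0.035,0.04,0.076],0.36],
    [0.0878,[0.035,0.08,0.076],0.48],
    [0.0878,[0.035,0.11,0.076],0.6],
    [0.0878,[0.035,0.12,0.076],0.72],
    [0.0878,[0.035,0.12,0.076],0.84],
    [0.0878,[0.035,0.12,0.076],0.84],
    [0.0878,[0.035,0.12,0.076],0.84]
  ]
}}

```text
time: 4.43
eef_pos: [0.4832, 0.3463, 0.15]
eef_rot: [0.33, -0.625, 0.626, -0.33]
wrist_force: [0.5, 0.1, 0.4]
width: 0.996
```

```bash
cat > look.py <<'E'
from h import *
import sys
s=ctrl.get_state(); print(round(s['time'],2),s['eef_pos'].round(4),s['joint_positions'].round(3),'F',s['wrist_force'].round(1),'T',s['ft_torque'].round(2),s['width'])
M=R.from_quat(s['eef_rot']).as_matrix();print('tilt',M[:,1].round(4),'cap delta tool',(M.T@(np.array([.483,.345,.079])-s['eef_pos'])).round(4))
n=sys.argv[1:]
ims=[grab(x)['pixels'] for x in n[1:]]
if n: 
    if len(ims)>1: ims=[cv2.resize(i,(400,300)) for i in ims]
    cv2.imwrite('pics/'+n[0],np.hstack(ims))
E
python3 look.py l1.png side wrist
```

```text
4.43 [0.4832 0.3463 0.15  ] [ 0.506  0.423  1.605 -0.     1.113  2.677] F [0.5 0.1 0.4] T [ 0.06 -0.02 -0.03] 0.9964874879036693
tilt [ 2.e-04 -1.e-04 -1.e+00] cap delta tool [0.0012 0.071  0.0005]
```

View pics/l1.png

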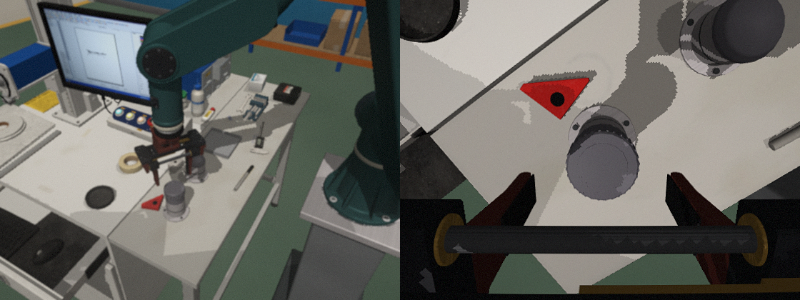

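```bash
python3 - <<'E'
from h import *
f=grab('side')
print(proj(f,[.483,.346,.15])/1.4, proj(f,[.483,.345,.109])/1.4)
cv2.imwrite('pics/l2.png',cv2.resize(f['pixels'][150:320,150:350],None,fx=3.5,fy=3.5))
E
```

```text
[172.63390562 177.37597359] [173.65014127 187.07323564]
```

View pics/l2.png

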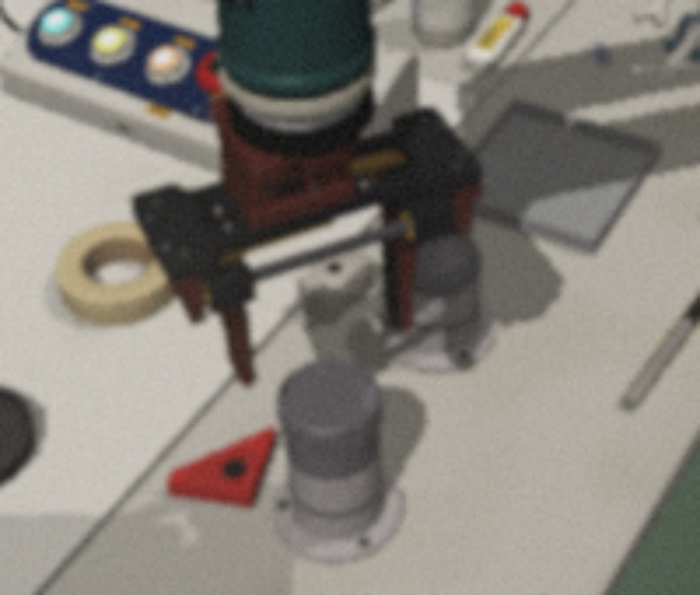

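Request:
{"name": "jog_arm", "arguments": {
  "commands": [
    [0.0878,[0.001,0.03,0.0],0],
    [0.0878,[0.001,0.055,0.0],0],
    [0.0878,[0.001,0.071,0.0],0],
    [0.0878,[0.001,0.071,0.0],0],
    [0.0878,[0.001,0.071,0.0],0],
    [0.05,[0.001,0.071,0.0],0],
    [0.05,[0.001,0.071,0.0],0],
    [0.05,[0.001,0.071,0.0],0],
    [0.05,[0.001,0.071,0.0],0],
    [0.05,[0.001,0.071,0.0],0],
    [0.05,[0.001,0.071,0.0],0]
  ]
}}

```text
time: 5.5
eef_pos: [0.4825, 0.3468, 0.0795]
eef_rot: [0.329, -0.626, 0.626, -0.33]
wrist_force: [-0.6, -0.5, 4.9]
width: 0.704
```

```bash
python3 look.py
```

```text
5.5 [0.4825 0.3468 0.0795] [ 0.507  0.509  1.669 -0.     0.963  2.68 ] F [-0.6 -0.5  4.9] T [-0.15  0.14  0.05] 0.7044141511235292
tilt [ 9.e-04  4.e-04 -1.e+00] cap delta tool [0.0012 0.0005 0.0015]
```

Request:
{"name": "jog_arm", "arguments": {
  "commands": [
    [0.05,[0,-0.0001,0],-0.12],
    [0.05,[0,-0.0003,0],-0.24],
    [0.05,[0,-0.0005,0],-0.36],
    [0.05,[0,-0.0006,0],-0.48],
    [0.05,[0,-0.0008,0],-0.6],
    [0.05,[0,-0.0009,0],-0.72],
    [0.05,[0,-0.0011,0],-0.84],
    [0.05,[0,-0.0012,0],-0.96],
    [0.05,[0,-0.0014,0],-1.08],
    [0.05,[0,-0.0015,0],-1.2]
  ]
}}

```text
time: 6.33
eef_pos: [0.4818, 0.3461, 0.0808]
eef_rot: [0.626, -0.329, 0.329, -0.626]
wrist_force: [-2.7, -3.9, 7.4]
width: 0.701
```

```bash
python3 look.py r1.png wrist
```

```text
6.33 [0.4818 0.3461 0.0808] [ 5.070e-01  5.070e-01  1.669e+00 -1.000e-03  9.670e-01  1.474e+00] F [-2.7 -3.9  7.4] T [-0.67  0.42 -0.24] 0.7012326086630474
tilt [-6.e-04 -8.e-04 -1.e+00] cap delta tool [0.0016 0.0018 0.0004]
```

View pics/r1.png

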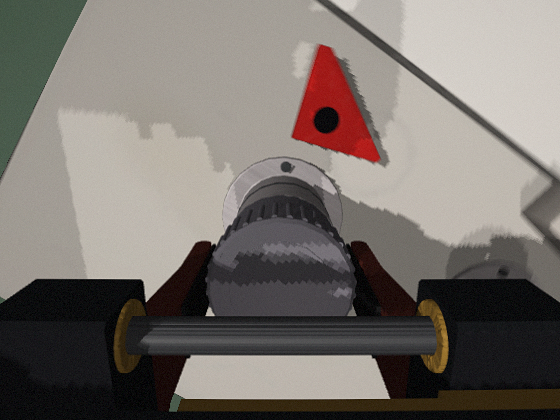

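Request:
{"name": "jog_arm", "arguments": {
  "commands": [
    [0.05,[0,-0.0006,0],-0.12],
    [0.05,[0,-0.001,0],-0.24],
    [0.05,[0,-0.0012,0],-0.36],
    [0.05,[0,-0.0014,0],-0.48],
    [0.05,[0,-0.0016,0],-0.6],
    [0.05,[0,-0.0017,0],-0.72],
    [0.05,[0,-0.0019,0],-0.84],
    [0.05,[0,-0.002,0],-0.96],
    [0.05,[0,-0.0022,0],-1.08],
    [0.05,[0,-0.0023,0],-1.2],
    [0.05,[0,-0.0025,0],-1.32],
    [0.05,[0,-0.0026,0],-1.44],
    [0.05,[0,-0.0028,0],-1.56],
    [0.05,[0,-0.0029,0],-1.68],
    [0.05,[0,-0.0031,0],-1.8],
    [0.05,[0,-0.0032,0],-1.92],
    [0.05,[0,-0.0034,0],-2.04],
    [0.05,[0,-0.0036,0],-2.16],
    [0.05,[0,-0.0038,0],-2.28],
    [0.05,[0,-0.0039,0],-2.4]
  ]
}}

```text
time: 8.05
eef_pos: [0.4826, 0.3458, 0.0843]
eef_rot: [0.534, 0.464, -0.465, -0.533]
wrist_force: [1.4, -2.9, 1.4]
width: 0.701
```

```bash
python3 look.py
```

```text
8.05 [0.4826 0.3458 0.0843] [ 0.506  0.502  1.665 -0.002  0.974 -0.926] F [ 1.4 -2.9  1.4] T [-0.58 -0.3  -0.15] 0.7012998044999176
tilt [ 6.0e-04 -1.3e-03 -1.0e+00] cap delta tool [-0.0007  0.0053 -0.0005]
```

Request:
{"name": "jog_arm", "arguments": {
  "commands": [
    [0.05,[0,-0.0002,0],-0.12],
    [0.05,[0,-0.0003,0],-0.24],
    [0.05,[0,-0.0005,0],-0.36],
    [0.05,[0,-0.0006,0],-0.48],
    [0.05,[0,-0.0008,0],-0.6],
    [0.05,[0,-0.0009,0],-0.72],
    [0.05,[0,-0.0011,0],-0.84],
    [0.05,[0,-0.0012,0],-0.96],
    [0.05,[0,-0.0014,0],-1.08],
    [0.05,[0,-0.0015,0],-1.2],
    [0.05,[0,-0.0017,0],-1.32],
    [0.05,[0,-0.0018,0],-1.44],
    [0.05,[0,-0.002,0],-1.56],
    [0.05,[0,-0.0022,0],-1.68],
    [0.05,[0,-0.0023,0],-1.8],
    [0.05,[0,-0.0023,0],-1.8]
  ]
}}

```text
time: 9.38
eef_pos: [0.4826, 0.347, 0.0867]
eef_rot: [-0.031, 0.707, -0.706, 0.032]
wrist_force: [0.7, 0.9, 0.9]
width: 0.7
```

```bash
python3 look.py r2.png wrist side
```

```text
9.38 [0.4826 0.347  0.0867] [ 0.507  0.499  1.663  0.     0.978 -2.724] F [0.7 0.9 0.9] T [ 0.19 -0.14  0.03] 0.7002218440411915
tilt [ 9.e-04  7.e-04 -1.e+00] cap delta tool [-0.0002  0.0077  0.002 ]
```

View pics/r2.png

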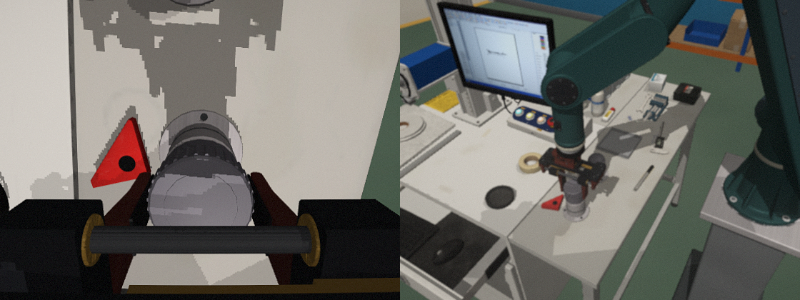

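Request:
{"name": "jog_arm", "arguments": {
  "commands": [
    [0.0878,[0,0,0],0],
    [0.0878,[0,0,0],0],
    [0.0878,[0,0,0],0],
    [0.0878,[0,0,0],0],
    [0.0878,[0,0,0],0.12],
    [0.0878,[0,0,0],0.24],
    [0.0878,[0,0,0],0.36],
    [0.0878,[0,0,0],0.48],
    [0.0878,[0,0,0],0.6],
    [0.0878,[0,0,0],0.72],
    [0.0878,[0,0,0],0.84],
    [0.0878,[0,0,0],0.96],
    [0.0878,[0,0,0],1.08],
    [0.0878,[0,0,0],1.2],
    [0.0878,[0,0,0],1.32],
    [0.0878,[0,0,0],1.44],
    [0.0878,[0,0,0],1.56],
    [0.0878,[0,0,0],1.68],
    [0.0878,[0,0,0],1.8],
    [0.0878,[0,0,0],1.92]
  ]
}}

```text
time: 11.15
eef_pos: [0.482, 0.3466, 0.0863]
eef_rot: [-0.563, -0.428, 0.428, 0.563]
wrist_force: [0.6, 0.8, 0.1]
width: 0.997
```

```bash
python3 look.py r3.png wrist
```

```text
11.15 [0.482  0.3466 0.0863] [ 0.507  0.5    1.664  0.     0.979 -0.793] F [0.6 0.8 0.1] T [ 0.01 -0.13 -0.03] 0.9967514086478549
tilt [-4.e-04 -1.e-04 -1.e+00] cap delta tool [-0.0013  0.0073 -0.0014]
```

View pics/r3.png

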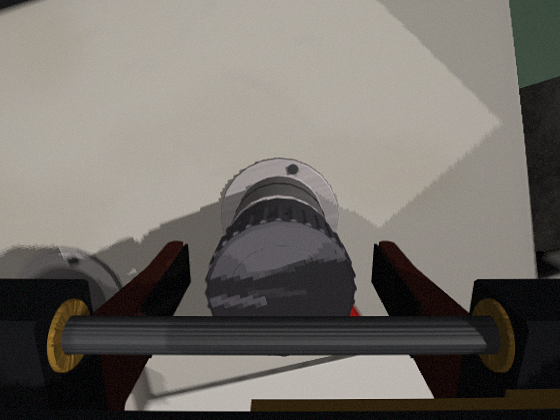

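Request:
{"name": "jog_arm", "arguments": {
  "commands": [
    [0.0878,[0,0,0],0.12],
    [0.0878,[0,0,0],0.24],
    [0.0878,[0,0,0],0.36],
    [0.0878,[0,0,0],0.48],
    [0.0878,[0,0,0],0.6],
    [0.0878,[0,0,0],0.72],
    [0.0878,[0,0,0],0.84],
    [0.0878,[0,0,0],0.96],
    [0.0878,[0,0,0],1.08],
    [0.0878,[0,0,0],1.2],
    [0.0878,[0,0,0],1.32],
    [0.0878,[0,0,0],1.44],
    [0.0878,[0,0,0],1.56],
    [0.0878,[0,0,0],1.68],
    [0.0878,[0,0,0],1.8],
    [0.0878,[0,0,0],1.92],
    [0.0878,[0,0,0],2.04],
    [0.0878,[0,0,0],2.16],
    [0.0878,[0,0,0],2.28],
    [0.0878,[0,0,0],2.4]
  ]
}}

```text
time: 12.87
eef_pos: [0.482, 0.3467, 0.0863]
eef_rot: [0.604, -0.369, 0.368, -0.603]
wrist_force: [-0.9, 0.1, 0.7]
width: 1.003
```

Request:
{"name": "jog_arm", "arguments": {
  "commands": [
    [0.0878,[0,0,0],0.12],
    [0.0878,[0,0,0],0.24],
    [0.0878,[0,0,0],0.36],
    [0.0878,[0,0,0],0.48],
    [0.0878,[0,0,0],0.6],
    [0.0878,[0,0,0],0.72],
    [0.0878,[0,0,0],0.84],
    [0.0878,[0,0,0],0.96],
    [0.0878,[0,0,0],1.08],
    [0.0878,[0,0,0],1.08],
    [0.05,[0,0,0],1.08],
    [0.05,[0,0,0],1.08],
    [0.05,[0,0,0],1.08],
    [0.05,[0,0,0],1.08],
    [0.05,[0,0,0],1.08],
    [0.05,[0,0,0],1.08]
  ]
}}

```text
time: 14.2
eef_pos: [0.4821, 0.3467, 0.0864]
eef_rot: [-0.329, 0.626, -0.626, 0.329]
wrist_force: [0.8, -0.8, 0.8]
width: 0.702
```

```bash
python3 look.py
```

```text
14.2 [0.4821 0.3467 0.0864] [0.507 0.5   1.664 0.    0.978 2.679] F [ 0.8 -0.8  0.8] T [ 0.06 -0.05  0.07] 0.7017616631676592
tilt [ 0.e+00  1.e-04 -1.e+00] cap delta tool [0.0009 0.0074 0.0017]
```

Request:
{"name": "jog_arm", "arguments": {
  "commands": [
    [0.05,[0,-0.0002,0],-0.12],
    [0.05,[0,-0.0003,0],-0.24],
    [0.05,[0,-0.0005,0],-0.36],
    [0.05,[0,-0.0006,0],-0.48],
    [0.05,[0,-0.0008,0],-0.6],
    [0.05,[0,-0.0009,0],-0.72],
    [0.05,[0,-0.0011,0],-0.84],
    [0.05,[0,-0.0012,0],-0.96],
    [0.05,[0,-0.0014,0],-1.08],
    [0.05,[0,-0.0015,0],-1.2],
    [0.05,[0,-0.0017,0],-1.32],
    [0.05,[0,-0.0018,0],-1.44],
    [0.05,[0,-0.002,0],-1.56],
    [0.05,[0,-0.0022,0],-1.68],
    [0.05,[0,-0.0023,0],-1.8],
    [0.05,[0,-0.0024,0],-1.92],
    [0.05,[0,-0.0026,0],-2.04],
    [0.05,[0,-0.0028,0],-2.16],
    [0.05,[0,-0.0029,0],-2.28],
    [0.05,[0,-0.0031,0],-2.4]
  ]
}}

```text
time: 15.87
eef_pos: [0.482, 0.3457, 0.0894]
eef_rot: [0.703, 0.082, -0.083, -0.702]
wrist_force: [1.2, -2.8, -0.1]
width: 0.701
```

```bash
python3 look.py
```

```text
15.87 [0.482  0.3457 0.0894] [ 5.070e-01  4.950e-01  1.662e+00 -1.000e-03  9.860e-01  2.740e-01] F [ 1.2 -2.8 -0.1] T [-0.63 -0.19 -0.09] 0.7011066620643411
tilt [-5.0e-04 -1.6e-03 -1.0e+00] cap delta tool [ 0.0008  0.0104 -0.0009]
```

Request:
{"name": "jog_arm", "arguments": {
  "commands": [
    [0.05,[0,-0.0002,0],-0.12],
    [0.05,[0,-0.0003,0],-0.24],
    [0.05,[0,-0.0005,0],-0.36],
    [0.05,[0,-0.0006,0],-0.48],
    [0.05,[0,-0.0008,0],-0.6],
    [0.05,[0,-0.0009,0],-0.72],
    [0.05,[0,-0.0011,0],-0.84],
    [0.05,[0,-0.0012,0],-0.96],
    [0.05,[0,-0.0014,0],-1.08],
    [0.05,[0,-0.0015,0],-1.2],
    [0.05,[0,-0.0017,0],-1.32],
    [0.05,[0,-0.0018,0],-1.44],
    [0.05,[0,-0.002,0],-1.56],
    [0.05,[0,-0.0022,0],-1.68],
    [0.05,[0,-0.0023,0],-1.8],
    [0.05,[0,-0.0024,0],-1.92],
    [0.05,[0,-0.0026,0],-2.04],
    [0.05,[0,-0.0028,0],-2.16],
    [0.05,[0,-0.0029,0],-2.28],
    [0.05,[0,-0.0031,0],-2.4]
  ]
}}

```text
time: 17.53
eef_pos: [0.4823, 0.3462, 0.0926]
eef_rot: [-0.178, -0.684, 0.685, 0.178]
wrist_force: [0.7, -1.6, 0.9]
width: 0.699
```

```bash
python3 look.py
```

```text
17.53 [0.4823 0.3462 0.0926] [ 5.070e-01  4.920e-01  1.659e+00 -1.000e-03  9.920e-01 -2.126e+00] F [ 0.7 -1.6  0.9] T [-0.14 -0.21  0.  ] 0.6993966797893265
tilt [ 2.e-04 -7.e-04 -1.e+00] cap delta tool [-0.0012  0.0136  0.0007]
```

Request:
{"name": "jog_arm", "arguments": {
  "commands": [
    [0.05,[0,-0.0002,0],-0.12],
    [0.05,[0,-0.0003,0],-0.24],
    [0.05,[0,-0.0005,0],-0.36],
    [0.05,[0,-0.0006,0],-0.48],
    [0.05,[0,-0.0008,0],-0.6],
    [0.05,[0,-0.0008,0],-0.6],
    [0.0878,[0,-0.0008,0],-0.6],
    [0.0878,[0,-0.0008,0],-0.6],
    [0.0878,[0,-0.0008,0],-0.6],
    [0.0878,[0,-0.0008,0],-0.6]
  ]
}}

```text
time: 18.37
eef_pos: [0.4821, 0.3467, 0.0934]
eef_rot: [-0.03, 0.706, -0.706, 0.03]
wrist_force: [0.2, 0.5, -0.2]
width: 0.965
```

```bash
python3 look.py r4.png wrist side
```

```text
18.37 [0.4821 0.3467 0.0934] [ 0.507  0.491  1.658  0.     0.993 -2.718] F [ 0.2  0.5 -0.2] T [ 0.18 -0.04 -0.03] 0.9646515932034929
tilt [-1.e-04  0.e+00 -1.e+00] cap delta tool [-0.0008  0.0144  0.0018]
```

View pics/r4.png

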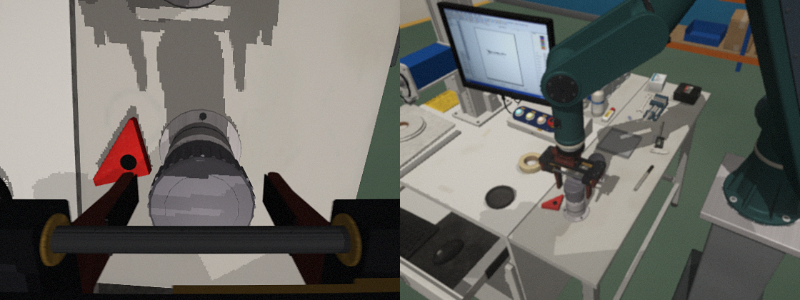

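Request:
{"name": "jog_arm", "arguments": {
  "commands": [
    [0.0878,[0,0,0],0.12],
    [0.0878,[0,0,0],0.24],
    [0.0878,[0,0,0],0.36],
    [0.0878,[0,0,0],0.48],
    [0.0878,[0,0,0],0.6],
    [0.0878,[0,0,0],0.72],
    [0.0878,[0,0,0],0.84],
    [0.0878,[0,0,0],0.96],
    [0.0878,[0,0,0],1.08],
    [0.0878,[0,0,0],1.2],
    [0.0878,[0,0,0],1.32],
    [0.0878,[0,0,0],1.44],
    [0.0878,[0,0,0],1.56],
    [0.0878,[0,0,0],1.68],
    [0.0878,[0,0,0],1.8],
    [0.0878,[0,0,0],1.92],
    [0.0878,[0,0,0],2.04],
    [0.0878,[0,0,0],2.16],
    [0.0878,[0,0,0],2.28],
    [0.0878,[0,0,0],2.4]
  ]
}}

```text
time: 20.13
eef_pos: [0.4821, 0.3467, 0.0934]
eef_rot: [-0.648, -0.282, 0.282, 0.648]
wrist_force: [0.3, -0.1, -0.1]
width: 0.998
```

Request:
{"name": "jog_arm", "arguments": {
  "commands": [
    [0.0878,[0,0,0],0],
    [0.05,[0,0,0],0],
    [0.05,[0,0,0],0],
    [0.05,[0,0,0],0],
    [0.05,[0,0,0],0],
    [0.05,[0,0,0],0],
    [0.05,[0,-0.0002,0],-0.12],
    [0.05,[0,-0.0003,0],-0.24],
    [0.05,[0,-0.0005,0],-0.36],
    [0.05,[0,-0.0006,0],-0.48],
    [0.05,[0,-0.0008,0],-0.6],
    [0.05,[0,-0.0009,0],-0.72],
    [0.05,[0,-0.0011,0],-0.84],
    [0.05,[0,-0.0012,0],-0.96],
    [0.05,[0,-0.0014,0],-1.08],
    [0.05,[0,-0.0015,0],-1.2],
    [0.05,[0,-0.0017,0],-1.32],
    [0.05,[0,-0.0018,0],-1.44],
    [0.05,[0,-0.002,0],-1.56],
    [0.05,[0,-0.0022,0],-1.68]
  ]
}}

```text
time: 21.8
eef_pos: [0.482, 0.3463, 0.0956]
eef_rot: [-0.218, -0.672, 0.673, 0.218]
wrist_force: [0.7, -1.3, 0.8]
width: 0.699
```

```bash
python3 look.py
```

```text
21.8 [0.482  0.3463 0.0956] [ 0.507  0.488  1.656 -0.     0.998 -2.007] F [ 0.7 -1.3  0.8] T [-0.1  -0.06 -0.04] 0.6987947949708786
tilt [-3.e-04 -6.e-04 -1.e+00] cap delta tool [-0.0016  0.0166  0.0005]
```

Request:
{"name": "jog_arm", "arguments": {
  "commands": [
    [0.05,[0,-0.001,0],-0.1],
    [0.05,[0,-0.002,0],-0.2],
    [0.05,[0,-0.003,0],-0.2],
    [0.05,[0,-0.004,0],-0.2],
    [0.05,[0,-0.004,0],-0.2]
  ]
}}

```text
time: 22.22
eef_pos: [0.4822, 0.3467, 0.0997]
eef_rot: [0.153, 0.69, -0.69, -0.153]
wrist_force: [0.4, 0.3, -1.6]
width: 0.704
```

```bash
python3 look.py
```

```text
22.22 [0.4822 0.3467 0.0997] [ 0.507  0.482  1.653  0.     1.006 -2.197] F [ 0.4  0.3 -1.6] T [ 0.06 -0.13 -0.04] 0.704142998419726
tilt [ 1.e-04  2.e-04 -1.e+00] cap delta tool [-0.0015  0.0207  0.0012]
```

Request:
{"name": "jog_arm", "arguments": {
  "commands": [
    [0.05,[0,-0.005,0],0],
    [0.05,[0,-0.012,0],0],
    [0.05,[0,-0.022,0],0],
    [0.05,[0,-0.037,0],0],
    [0.05,[0,-0.057,0],0],
    [0.05,[0,-0.08,0],0],
    [0.05,[0,-0.1,0],0],
    [0.05,[0,-0.1,0],0],
    [0.05,[0,-0.1,0],0],
    [0.05,[0,-0.1,0],0]
  ]
}}

```text
time: 23.05
eef_pos: [0.4817, 0.3464, 0.1992]
eef_rot: [-0.152, -0.69, 0.691, 0.153]
wrist_force: [0.7, 0.5, -0.7]
width: 0.705
```

```bash
python3 look.py r5.png wrist side; python3 - <<'E'
from h import *
f=grab('side');cv2.imwrite('pics/r5c.png',cv2.resize(f['pixels'][150:320,150:350],None,fx=3.5,fy=3.5,interpolation=cv2.INTER_CUBIC))
s=ctrl.get_state();M=R.from_quat(s['eef_rot']).as_matrix();print((M.T@(np.array([.5115,-.0125,.199])-s['eef_pos'])).round(4))
E
```

```text
23.05 [0.4817 0.3464 0.1992] [ 0.507  0.371  1.553  0.     1.218 -2.2  ] F [ 0.7  0.5 -0.7] T [ 0.07 -0.01  0.04] 0.7045630979752265
tilt [-5.e-04 -2.e-04 -1.e+00] cap delta tool [-0.0018  0.1202  0.0007]
[-0.1785 -0.0004  0.3126]
```

View pics/r5c.png

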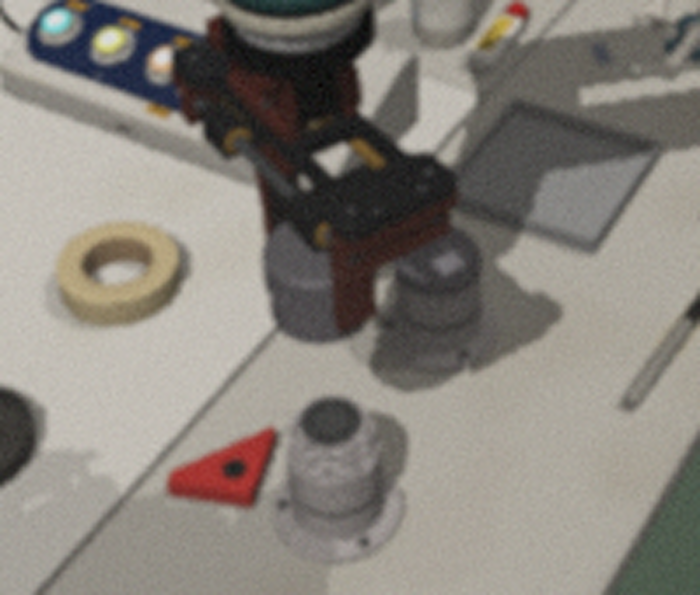

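View pics/r5.png

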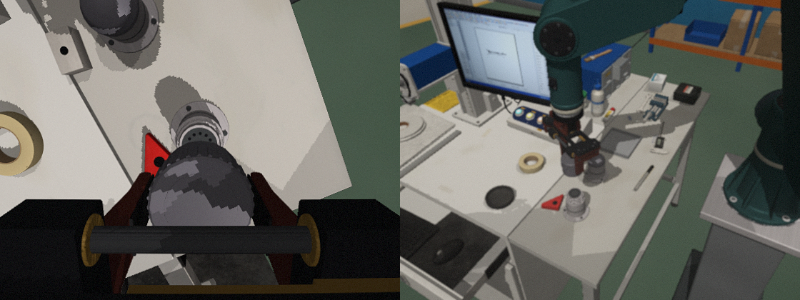

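Request:
{"name": "jog_arm", "arguments": {
  "commands": [
    [0.05,[-0.006,0,0.01],0.06],
    [0.05,[-0.017,0,0.03],0.16],
    [0.05,[-0.032,0,0.056],0.26],
    [0.05,[-0.05,0,0.087],0.36],
    [0.05,[-0.068,0,0.118],0.46],
    [0.05,[-0.086,0,0.149],0.56],
    [0.05,[-0.104,0,0.18],0.66],
    [0.05,[-0.122,0,0.212],0.76],
    [0.05,[-0.14,0,0.244],0.86],
    [0.05,[-0.156,0,0.274],0.96],
    [0.05,[-0.169,0,0.296],1.06],
    [0.05,[-0.176,0,0.308],1.12],
    [0.05,[-0.1785,0,0.3125],1.13],
    [0.05,[-0.1785,0,0.3125],1.13],
    [0.05,[-0.1785,0,0.3125],1.13]
  ]
}}

```text
time: 24.45
eef_pos: [0.512, -0.0114, 0.199]
eef_rot: [-0.498, -0.502, 0.502, 0.499]
wrist_force: [0.4, 0.4, -1.4]
width: 0.702
```

```bash
sed -i 's/\.483,\.345,\.079/.5115,-.0125,.02/' look.py; python3 look.py s1.png wrist side; python3 - <<'E'
from h import *
for n,b in (('side',(80,260,230,430)),('top',(130,310,250,430))):
    f=grab(n);cv2.imwrite(f'pics/s1{n}.png',cv2.resize(f['pixels'][b[0]:b[1],b[2]:b[3]],None,fx=3,fy=3,interpolation=cv2.INTER_CUBIC))
    if n=='side':
        c=ctrl.get_state()['eef_pos']
        for z in (.01,.0165,.022):
            P=np.array([proj(f,[c[0]+.029*np.cos(a),c[1]+.029*np.sin(a),c[2]-z]) for a in np.linspace(0,6.28,90)]);i=P[:,1].argmax();print(z,((P[i]-[230,80])*3).round(1))
E
```

```text
24.45 [ 0.512  -0.0114  0.199 ] [-1.580e-01  2.580e-01  1.726e+00  1.000e-03  1.159e+00 -1.736e+00] F [ 0.4  0.4 -1.4] T [ 0.04 -0.12  0.02] 0.7019530969552159
tilt [-1.3e-03  8.0e-04 -1.0e+00] cap delta tool [-0.0013  0.179   0.0003]
0.01 [237.5 206.2]
0.0165 [237.2 212.9]
0.022 [237.  218.6]
```

View pics/s1side.png

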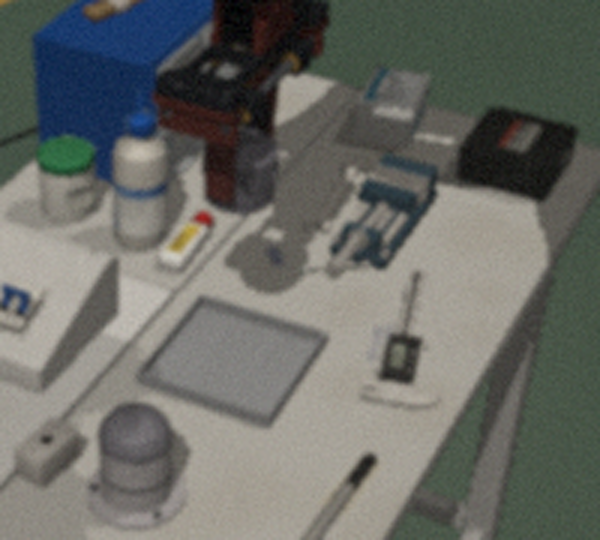

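View pics/s1.png

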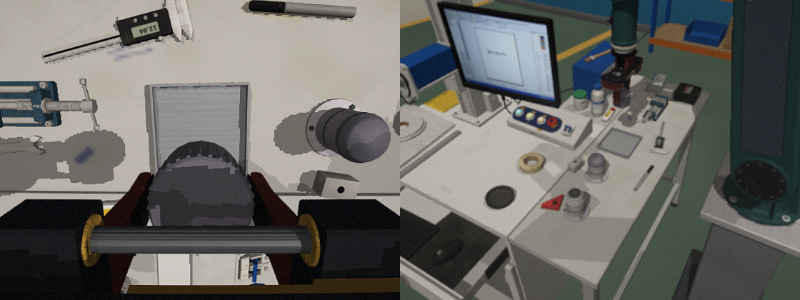

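Request:
{"name": "jog_arm", "arguments": {
  "commands": [
    [0.05,[-0.001,0.015,0],0],
    [0.05,[-0.001,0.045,0],0],
    [0.05,[-0.001,0.08,0],0],
    [0.05,[-0.001,0.115,0],0],
    [0.05,[-0.001,0.145,0],0],
    [0.05,[-0.001,0.16,0],0],
    [0.05,[-0.001,0.166,0],0],
    [0.05,[-0.001,0.166,0],0],
    [0.05,[-0.001,0.166,0],0]
  ]
}}

```text
time: 25.4
eef_pos: [0.513, -0.0125, 0.0341]
eef_rot: [0.498, 0.502, -0.502, -0.498]
wrist_force: [0.7, -1.0, -0.9]
width: 0.704
```

```bash
python3 look.py s2.png wrist side; python3 - <<'E'
from h import *
f=grab('side');cv2.imwrite('pics/s2c.png',cv2.resize(f['pixels'][150:270,260:380],None,fx=4.5,fy=4.5,interpolation=cv2.INTER_CUBIC))
E
```

```text
25.4 [ 0.513  -0.0125  0.0341] [-0.159  0.491  1.883  0.     0.767 -1.737] F [ 0.7 -1.  -0.9] T [ 0.05 -0.17  0.01] 0.7036720818140028
tilt [ 6.e-04  0.e+00 -1.e+00] cap delta tool [0.     0.0141 0.0016]
```

View pics/s2c.png

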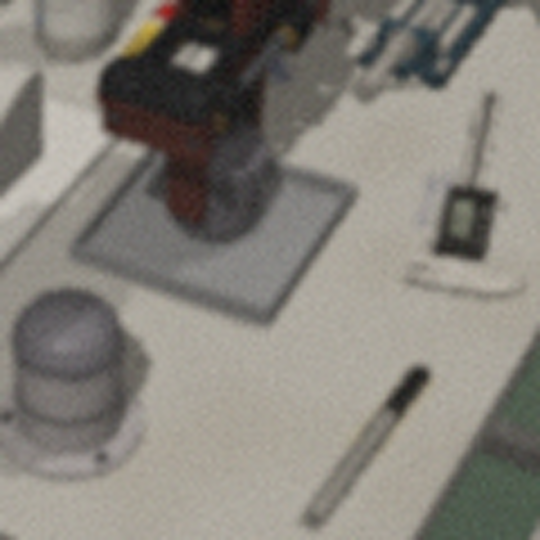

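Request:
{"name": "jog_arm", "arguments": {
  "commands": [
    [0.05,[0,0.002,0.001],0],
    [0.05,[0,0.004,0.001],0],
    [0.05,[0,0.006,0.001],0],
    [0.05,[0,0.008,0.001],0],
    [0.05,[0,0.009,0.001],0],
    [0.05,[0,0.01,0.001],0],
    [0.05,[0,0.011,0.001],0],
    [0.05,[0,0.012,0.001],0],
    [0.05,[0,0.012,0.001],0]
  ]
}}

```text
time: 26.3
eef_pos: [0.5114, -0.0129, 0.0214]
eef_rot: [-0.498, -0.501, 0.502, 0.499]
wrist_force: [-1.0, 0.6, -0.4]
width: 0.705
```

```bash
python3 look.py
```

```text
26.3 [ 0.5114 -0.0129  0.0214] [-0.16   0.511  1.894  0.     0.736 -1.737] F [-1.   0.6 -0.4] T [ 0.08 -0.17 -0.01] 0.705484186377749
tilt [-4.e-04  2.e-04 -1.e+00] cap delta tool [ 0.0004  0.0014 -0.0001]
```

Not in contact yet; continue in half-millimetre steps.

Request:
{"name": "jog_arm", "arguments": {
  "commands": [
    [0.05,[0,0.0005,0],0],
    [0.05,[0,0.001,0],0],
    [0.05,[0,0.0015,0],0],
    [0.05,[0,0.0015,0],0]
  ]
}}

```text
time: 26.63
eef_pos: [0.5117, -0.0129, 0.0202]
eef_rot: [0.498, 0.502, -0.501, -0.498]
wrist_force: [-0.3, -0.7, 1.5]
width: 0.7
```

```bash
python3 look.py
```

```text
26.63 [ 0.5117 -0.0129  0.0202] [-0.16   0.514  1.895  0.     0.733 -1.737] F [-0.3 -0.7  1.5] T [ 0.11 -0.04 -0.09] 0.7004173908069142
tilt [ 3.e-04  1.e-04 -1.e+00] cap delta tool [0.0004 0.0002 0.0002]
```

Request:
{"name": "jog_arm", "arguments": {
  "commands": [
    [0.05,[0,0.0004,0],0],
    [0.05,[0,0.0004,0],0]
  ]
}}

```text
time: 26.8
eef_pos: [0.5118, -0.0129, 0.02]
eef_rot: [0.499, 0.502, -0.501, -0.498]
wrist_force: [-0.2, 0.4, 3.6]
width: 0.699
```

```bash
python3 look.py
```

```text
26.8 [ 0.5118 -0.0129  0.02  ] [-0.16   0.514  1.895  0.     0.732 -1.737] F [-0.2  0.4  3.6] T [ 0.13  0.04 -0.03] 0.6988898197723018
tilt [ 6.e-04  0.e+00 -1.e+00] cap delta tool [0.0004 0.     0.0003]
```

Contact confirmed (3.6 N). Open gently, then rise straight.

Request:
{"name": "jog_arm", "arguments": {
  "commands": [
    [0.064,[0,0,0],0],
    [0.068,[0,0,0],0],
    [0.074,[0,0,0],0],
    [0.08,[0,0,0],0],
    [0.08,[0,0,0],0],
    [0.08,[0,0,0],0]
  ]
}}

```text
time: 27.3
eef_pos: [0.5114, -0.0129, 0.0196]
eef_rot: [-0.498, -0.502, 0.502, 0.499]
wrist_force: [0.0, 0.1, 0.5]
width: 0.908
```

```bash
python3 look.py s3.png wrist side
```

```text
27.3 [ 0.5114 -0.0129  0.0196] [-0.16   0.514  1.895  0.     0.732 -1.737] F [0.  0.1 0.5] T [ 0.11 -0.12 -0.02] 0.9084404425989916
tilt [-2.e-04  2.e-04 -1.e+00] cap delta tool [ 0.0004 -0.0004 -0.0001]
```

View pics/s3.png

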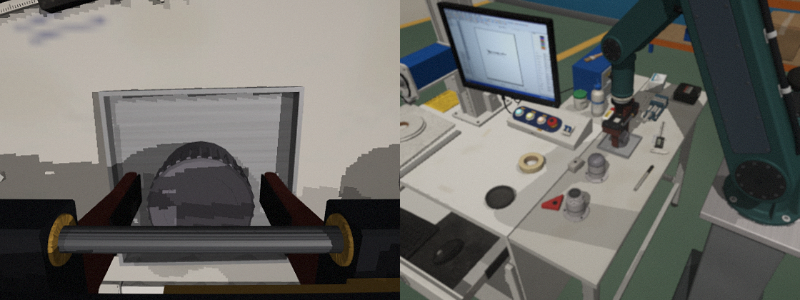

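Cap sits in the tray with both fingers clear. Rising.

Request:
{"name": "jog_arm", "arguments": {
  "commands": [
    [0.08,[0,-0.015,0],0],
    [0.08,[0,-0.045,0],0],
    [0.08,[0,-0.08,0],0],
    [0.08,[0,-0.12,0],0],
    [0.08,[0,-0.16,0],0],
    [0.08,[0,-0.19,0],0],
    [0.08,[0,-0.2,0],0],
    [0.08,[0,-0.2,0],0],
    [0.08,[0,-0.2,0],0],
    [0.08,[0,-0.2,0],0],
    [0.08,[0,-0.2,0],0]
  ]
}}

```text
time: 28.32
eef_pos: [0.5099, -0.0127, 0.2174]
eef_rot: [-0.497, -0.501, 0.502, 0.5]
wrist_force: [0.2, 0.3, 0.3]
width: 0.907
```

```bash
python3 look.py s4.png wrist side;python3 - <<'E'
from h import *
f=grab('side');a=cv2.resize(f['pixels'][160:310,200:380],None,fx=4,fy=4,interpolation=cv2.INTER_CUBIC);cv2.imwrite('pics/s4c.png',a)
E
```

```text
28.32 [ 0.5099 -0.0127  0.2174] [-0.16   0.237  1.704  0.     1.204 -1.737] F [0.2 0.3 0.3] T [ 0.01 -0.14  0.06] 0.9066667363217923
tilt [-4.3e-03  8.0e-04 -1.0e+00] cap delta tool [ 0.      0.1974 -0.0024]
```

View pics/s4.png

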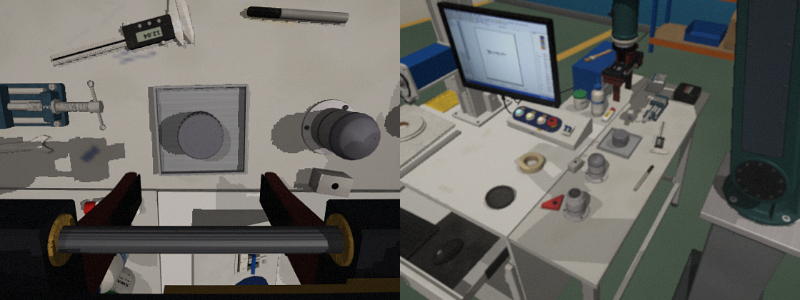

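View pics/s4c.png

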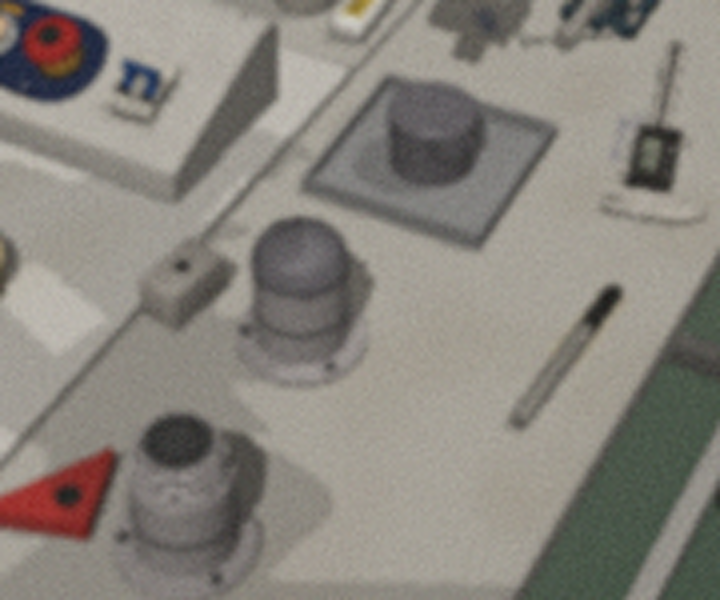

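The cap stands upright in the tray, around crop pixel (435,130). The neck of the tall canister is open, and the bystanders haven't moved. Handing in.

```bash
python3 -c "
from rig import ctrl
print(ctrl.finish_job(), ctrl.get_state()['time'])"
```

```text
the job is handed in; nothing more can be done
the job is handed in; nothing more can be done
```

The ribbed cap is off the tall canister and standing right way up in the middle of the square tray. I handed the job in at about 28.5 s of the 72 s allowed.

- **Unscrewing:** I turned the cap about 2 turns anticlockwise in three grips, raising the gripper 8 mm a turn with the thread. The highest wrist reading between moves was about 9 N. A slow 4 mm test lift then showed only about the cap's weight (1.6 N), so the threads were free before I lifted it away.
- **Setting down:** I lowered the cap in half-millimetre steps until I felt contact at 3.6 N. I then opened the fingers, rose straight up, and left the arm clear above the tray.
- **Last checks:** The final side and wrist pictures show the cap upright inside the tray, the canister's neck bare, and the domed canister in place. The magnetic square, block, pen and caliper looked unmoved. I did not measure the bystanders again.
- **Disagreements:**
  - The side camera put the tray centre about 10 mm off from the top and wrist views. I used the wrist value, and the cap landed near the centre.
  - My two-view height for the tray rim was 9 mm against the stated 14 mm. I relied on contact force for the set-down instead.

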